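# Sweep spent coin cells through the gate of the collecting box

### The job

Three spent coin cells lie loose on the deck of the collecting box. With your fingertips, sweep them gently along the deck, one at a time, through the funnel and its narrow gate, so that each drops into the pit behind it on its own, never two in the funnel together. Do not pinch or lift the cells, and leave the finned heatsink on the deck and the things around the box where they are.

Things in the scene. Friction and masses are not known exactly. Their poses are not given: they have to be found in the camera images.
- tray: the collecting box, fixed to the bench, 62 mm high; pose varies. Flat black rubber deck, 44 mm above the bench, spans x = -120 to 120 mm and y = -130 to 55 mm, with no rim on its -x, +x and -y edges. A white wall, 18 mm high above the deck and 6 mm thick, stands along y = 49 to 55 mm. Origin: on the bench under the deck, on the gate's centre line. +y points through the gate into the pit, z up
- gate (a point): the gate, a 34 mm wide gap in the middle of the white wall. This point: middle of the gap on the deck's edge, at deck height (44 mm above the bench), box x = 0, y = 55 mm. The deck ends here, flush with the wall's far face: a cell tips into the pit once its centre is past this edge. Axes as the box's
- mouth (a point): middle of the funnel's mouth, at deck height, box x = 0, y = 9 mm. Two white wings, 18 mm high and 6 mm thick, make the funnel: 71 mm wide between them here, narrowing straight to 34 mm at y = 49 mm. Axes as the box's
- pit (a point): middle of the pit's floor, box x = 0, y = 87 mm, 4 mm above the bench. The pit is open above, 70 mm (x) by 64 mm (y), its floor 40 mm below the deck; grey blocks 85 mm wide on its -x and +x sides and a 4 mm wall at its +y end rise 62 mm above the bench
- cell1: one of three identical spent coin cells: plain steel disc, 24.5 mm diameter, 7.7 mm thick, 10 to 15 g, lying flat and loose on the deck. Origin: centre of its underside; its z axis is the disc's axis
- cell2: one of three identical spent coin cells: plain steel disc, 24.5 mm diameter, 7.7 mm thick, 10 to 15 g, lying flat and loose on the deck. Origin: centre of its underside; its z axis is the disc's axis
- cell3: one of three identical spent coin cells: plain steel disc, 24.5 mm diameter, 7.7 mm thick, 10 to 15 g, lying flat and loose on the deck. Origin: centre of its underside; its z axis is the disc's axis
- heatsink: finned aluminium heatsink, 26 mm by 22 mm and 24 mm high, loose, standing on the deck among the cells, at least 35 mm from them centre to centre; to be left there. Origin: centre of its underside
- screwdriver: screwdriver 170 mm long lying loose on the bench beside the deck, about 180 mm to the -x side of the box's origin (the robot's side); bystander. Origin under its middle
Mind the look-alikes: they are no part of the job. What is shaped like the cell3 but green or red is not meant.

How it is judged (in metres and radians):
On the way, in this order (a step that is already met when the one before it is completed fails the run):
1. a first cell has dropped into the pit (((z of cell1 in the frame of tray below 0.036 m and y of cell1 in the frame of tray between 0.055 and 0.121 m and x of cell1 in the frame of tray between -0.036 and 0.036 m) or (z of cell2 in the frame of tray below 0.036 m and y of cell2 in the frame of tray between 0.055 and 0.121 m and x of cell2 in the frame of tray between -0.036 and 0.036 m) or (z of cell3 in the frame of tray below 0.036 m and y of cell3 in the frame of tray between 0.055 and 0.121 m and x of cell3 in the frame of tray between -0.036 and 0.036 m))), for 0.2 s.
2. a second cell has dropped into the pit ((((z of cell1 in the frame of tray below 0.036 m and y of cell1 in the frame of tray between 0.055 and 0.121 m and x of cell1 in the frame of tray between -0.036 and 0.036 m) and (z of cell2 in the frame of tray below 0.036 m and y of cell2 in the frame of tray between 0.055 and 0.121 m and x of cell2 in the frame of tray between -0.036 and 0.036 m)) or ((z of cell1 in the frame of tray below 0.036 m and y of cell1 in the frame of tray between 0.055 and 0.121 m and x of cell1 in the frame of tray between -0.036 and 0.036 m) and (z of cell3 in the frame of tray below 0.036 m and y of cell3 in the frame of tray between 0.055 and 0.121 m and x of cell3 in the frame of tray between -0.036 and 0.036 m)) or ((z of cell2 in the frame of tray below 0.036 m and y of cell2 in the frame of tray between 0.055 and 0.121 m and x of cell2 in the frame of tray between -0.036 and 0.036 m) and (z of cell3 in the frame of tray below 0.036 m and y of cell3 in the frame of tray between 0.055 and 0.121 m and x of cell3 in the frame of tray between -0.036 and 0.036 m)))), for 0.2 s.
3. the third cell has dropped into the pit (z of each of cell1, cell2, cell3 in the frame of tray below 0.036 m and y of cell1 in the frame of tray between 0.055 and 0.121 m and x of cell1 in the frame of tray between -0.036 and 0.036 m and y of cell2 in the frame of tray between 0.055 and 0.121 m and x of cell2 in the frame of tray between -0.036 and 0.036 m and y of cell3 in the frame of tray between 0.055 and 0.121 m and x of cell3 in the frame of tray between -0.036 and 0.036 m), for 0.2 s.
At the end, for the whole second after the job is handed in: All three cells lie at rest in the pit behind the gate (undersides below 36 mm above the bench, within the pit's walls); the heatsink still stands on the deck within 20 mm of where it was (all of step 3 and linear speed of each of cell1, cell2, cell3 below 0.03 m/s and z of heatsink in the frame of tray above 0.04 m and distance of heatsink from where it was at the start of the episode below 0.02 m); the robot touches nothing.
It fails at once if two cells are inside the funnel at once (centres less than 27 mm from the gate edge, up on the deck) (((y of cell1 in the frame of tray above 0.028 m and z of cell1 in the frame of tray above 0.04 m) and (y of cell2 in the frame of tray above 0.028 m and z of cell2 in the frame of tray above 0.04 m)) or ((y of cell1 in the frame of tray above 0.028 m and z of cell1 in the frame of tray above 0.04 m) and (y of cell3 in the frame of tray above 0.028 m and z of cell3 in the frame of tray above 0.04 m)) or ((y of cell2 in the frame of tray above 0.028 m and z of cell2 in the frame of tray above 0.04 m) and (y of cell3 in the frame of tray above 0.028 m and z of cell3 in the frame of tray above 0.04 m))).
It fails at once if a cell is lifted more than 16 mm off the deck (height (world z) of any of cell1, cell2, cell3 above 0.06 m).
It fails at once if a cell is pinched or pressed with more than 25 N (contact force between the fingers and cell1 above 25 N or contact force between the fingers and cell2 above 25 N or contact force between the fingers and cell3 above 25 N).
It fails at once if the heatsink is moved more than 20 mm or tipped (distance of heatsink from where it was at the start of the episode above 0.02 m or angle between heatsink's own z axis and vertical above 0.5 rad).
It fails at once if the screwdriver is moved more than 25 mm (distance of screwdriver from where it was at the start of the episode above 0.025 m).
It also fails if it takes over 72 s, if anything falls off the work surface, if the arm or the gripper's body presses on something with over 40 N, if the wrist force passes 120 N, or if a joint passes its speed limit or range.

### The arm

A 6-joint arm with a two-finger parallel gripper is mounted at the origin on the work surface. World frame = base frame: x ahead of the robot, y to its left, z up, the work surface at z = 0. Lengths are in mm, angles in degrees, forces in N, time in s.
With the tool pointing down it reaches from about 350 to 850 mm from the base axis. Payload 8.1 kg.
Tool frame: the origin (TCP) lies midway between the tips of the shut fingers; the grasp point (between the pads) lies 19 mm behind it (r.grasp_offset is the distance from the TCP to the grasp point, in mm); z points along the fingers, x is the direction in which the jaws open and shut, and the axes are right-handed (so a half turn about z gives the same grasp; the last joint's range is limited). The gripper opens to 85 mm and grips with 20 to 120 N. Pads are 22 mm wide; open, the fingers measure 114 mm over their backs; the gripper's body (76 mm by 85 mm) begins 54 mm behind the grasp point. The pads swing forward as they close: fully open they stand 13 mm farther back than shut.
Start: joints at [71.711, 7.471, 85.268, -0, 87.261, -4.893], TCP at [138.983, 583.686, 231.292] pointing down, gripper open.
Joint ranges: [-169.43, 169.43], [-51.17, 129.36], [1.28, 143.12], [-76.62, 256.62], [0, 156.53], [-152.29, 152.29]. Speed limits (degrees/s): [136.94, 136.94, 159.86, 180, 180, 180].

### API

Orientations are given as [roll, pitch, yaw] about the fixed x, y, z axes, in that order (R = Rz(yaw) Ry(pitch) Rx(roll)).
In Python, from bench import r, optics, hand_in gives the robot as it stands.
- The arm moves only by the shell command python3 -m pendant 'ROWS' [FORCE]. ROWS is JSON, a list of rows, each a list of 5 numbers: the opening, from 0 (shut) to 1 (fully open), then the shift along the tool's x, y, z in mm, then the turn about the tool's z in degrees. A call has 1 to 10 rows; each row shifts and turns the commanded pose from where the row before left it, along the tool's axes as they then stand; what a row does not reach is not made up. A row lasts 1/10 s, in which the tool goes at most 50 mm and 8.59 degrees, less where a joint would pass 70% of its speed; a pose out of reach is approached as far as the arm can. A call with a gripper value outside its range is refused whole. The fingers move at their own pace and stop on an object; FORCE is the grip in N (left out, the last holds). Time passes only in rows, so rows that do not move let the fingers close. It gives the time, the measured TCP pose, the force and the opening at its end, in the units of the state.
- r.sense(): the state, without advancing time (a new reading comes with each control period).
- optics.snapshot(name): name is "scene" or "top"; returns (picture, depth): 480x640x3 uint8, blue, green, red; 480x640 float32, mm along the optical axis (not along the pixel's ray), 0 where there is no reading.
- optics.camera_params(name): a dict with "camera_matrix" (3x3 intrinsics, pixels), "eye" and "orientation" of the camera in the world. Camera axes: x right, y down, z forward; pixel columns grow to the right and rows downward; lengths in mm; the calibration is good to about 2 mm. A picture is of the moment at which its call begins. camera_params takes no time and is no camera call.
- hand_in(): hands the job in, once; it reports no verdict.
Trained networks look in the newest picture that a camera, given by its name, has taken for a name from the list of things; names that differ only in an ending like _2 or _b are one class to them, and where a whole thing is asked for, a point or a joint stands for the part that bears it (a point fixed in the world has none). Each returns a list of dicts, best first, with "score" (0 to 1); they miss things now and then, are a little off and sometimes report something else, mostly with a low value. They report only what shows in the picture. A call takes as long as a camera call. They do not tell look-alikes from the thing itself.
- optics.search_frame(camera, query): "at" ([x, y, z] in mm, in world coordinates, good to about 4 mm: the middle of the surface that is visible of it).
The state is a dict: "time": time; "joint_pos": joint angles; "qd": joint speeds; "joint_efforts": joint torques, N m; "tool_pos": TCP position; "tcp_rot": TCP orientation; "ft_force": force on the tool from outside, world axes, zero at the start; "wrist_torque": the same for the moment, N m; "finger_gap": finger opening in mm.
Only numpy, scipy, OpenCV 4.12 (cv2) and the standard library are available. Lean on these libraries where they do the work, as an engineer would, in place of code of your own. Each camera call takes 0.05 s, during which the arm holds its last target. There are 200 camera calls.

## Working session

There is one attempt and no reset: what is moved stays moved. The work goes in short steps, Python scripts to look and compute and a shell command to move; the robot and the scene stay as the last step left them, time stands still between calls to the robot, and variables do not carry over. Pictures are saved under pics/ and viewed, about 8 in all and at most 12, crops included, and the job is handed in when it is done.

```bash
ls; mkdir -p pics
python3 - <<'E'
from bench import r, optics
import cv2
for n in ("scene","top"):
    p,d=optics.snapshot(n); cv2.imwrite(f"pics/{n}0.png",p)
    c=optics.camera_params(n); print(n,c)
    import numpy as np; np.save(f"pics/{n}0d.npy",d)
for q in ("cell1","heatsink","gate","tray","screwdriver"):
    print(q,[(x["score"],x["at"]) for x in optics.search_frame("top",q)])
print(r.sense())
E
```

```text
pics
scene {'camera_matrix': array([[491.39802773,   0.        , 321.78874192],
       [  0.        , 491.39802773, 243.04176059],
       [  0.        ,   0.        ,   1.        ]]), 'eye': array([1078.39928051, -160.63543697,  438.75147863]), 'orientation': array([-124.32447808,    0.90124636,   71.57637907])}
top {'camera_matrix': array([[481.81719827,   0.        , 314.45587466],
       [  0.        , 481.81719827, 227.97210875],
       [  0.        ,   0.        ,   1.        ]]), 'eye': array([424.66097539,  -4.38481807, 748.15041577]), 'orientation': array([-1.67589101e+02,  5.82292733e-02, -9.16351227e+01])}
cell1 [(0.74, [531.8, -85.9, 50.8]), (0.68, [740.1, -13.3, 11.4]), (0.55, [607.5, -64.9, 48.5]), (0.53, [479.7, -54.9, 50.4]), (0.49, [758.2, 44.2, 10.6]), (0.45, [660.0, -211.9, 6.0])]
heatsink [(0.69, [623.0, -17.3, 58.9])]
gate [(0.79, [530.0, 8.0, 42.1])]
tray [(0.65, [534.0, 8.0, 44.6])]
screwdriver [(0.77, [377.9, -82.0, 26.9])]
{'time': 0.35, 'joint_pos': array([ 7.17094387e+01,  7.48221099e+00,  8.52823278e+01, -1.55200659e-03,
        8.72616257e+01, -4.89182601e+00]), 'qd': array([ 0.02035914, -0.08654687, -0.18915474,  0.01590427,  0.0122867 ,
       -0.0391149 ]), 'joint_efforts': array([-4.92155614e-04, -5.68491197e+01, -5.00023699e+01, -2.33073197e-04,
        6.71239308e-03, -3.72789850e-05]), 'tool_pos': array([138.97026032, 583.55062694, 231.03760931]), 'tcp_rot': array([-1.79999313e+02,  2.62013283e-02,  7.66013393e+01]), 'ft_force': array([ 0.6128259 , -0.27106792,  0.37641986]), 'wrist_torque': array([ 0.01805981,  0.02770871, -0.08902358]), 'finger_gap': 85.21672367927076}
```

View pics/top0.png

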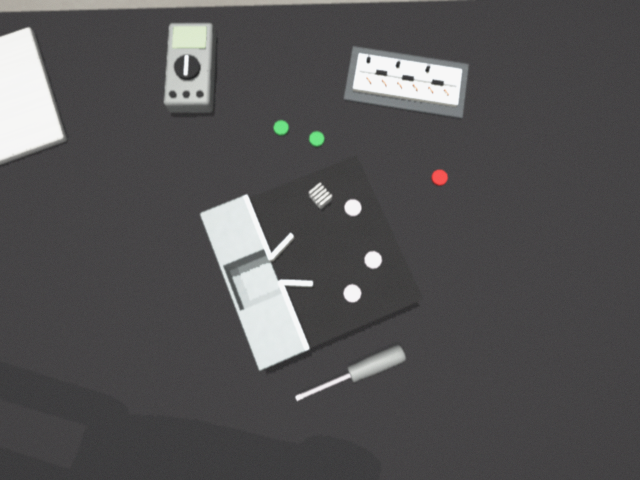

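View pics/scene0.png

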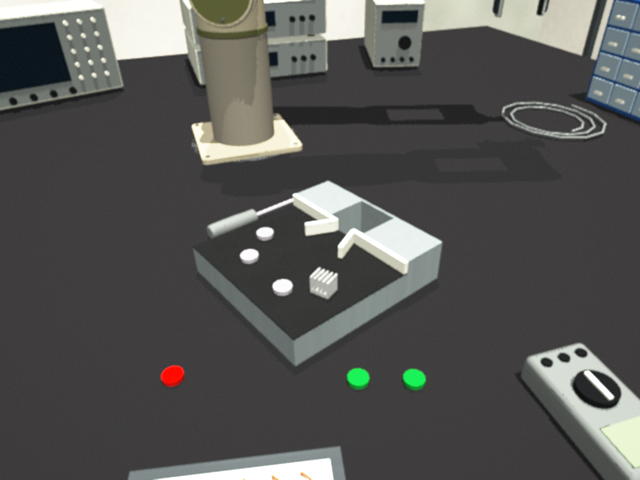

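The top view shows the cells at about (353,208), (373,260) and (352,293), the heatsink at (320,195) and the pit at (255,280). The green and red discs lie off the box on the bench.

```bash
cat > h.py <<'E'
import numpy as np, cv2
from scipy.spatial.transform import Rotation as R
from scipy.optimize import minimize, least_squares
from bench import r, optics
c=optics.camera_params("top"); K=c["camera_matrix"]; eye=np.array(c["eye"]); RC=R.from_euler("xyz",c["orientation"],degrees=True).as_matrix()
def onplane(uv,z):
    uv=np.atleast_2d(uv).astype(float)
    d=np.c_[(uv-[K[0,2],K[1,2]])/K[0,0],np.ones(len(uv))]@RC.T
    return eye+d*((z-eye[2])/d[:,2])[:,None]
def proj(P):
    q=(np.atleast_2d(P)-eye)@RC; return q[:,:2]/q[:,2:]*K[0,0]+[K[0,2],K[1,2]]
def box2w(b,T):
    a=np.radians(T[2]);b=np.atleast_2d(b).astype(float)
    return np.c_[b[:,:2]@np.array([[np.cos(a),np.sin(a)],[-np.sin(a),np.cos(a)]])+T[:2],b[:,2:]]
def w2box(w,T):
    a=np.radians(T[2]);w=np.atleast_2d(w).astype(float)
    return (w[:,:2]-T[:2])@np.array([[np.cos(a),-np.sin(a)],[np.sin(a),np.cos(a)]])
def cells(p,T):
    hsv=cv2.cvtColor(p,cv2.COLOR_BGR2HSV); m=((hsv[...,2]>150)&(hsv[...,1]<60)).astype(np.uint8)
    n,l,s,ce=cv2.connectedComponentsWithStats(m); o=[]
    for i in range(1,n):
        w=onplane(ce[i],51.7); b=w2box(w,T)[0]
        if 60<s[i,4]<2500 and abs(b[0])<140 and -140<b[1]<125: o.append((ce[i].round(1),s[i,2:5],w[0,:2].round(1),b.round(1)))
    return o
def toolin(T):
    s=r.sense(); return w2box(s["tool_pos"],T)[0].round(1),s["tool_pos"][2].round(1),s["tcp_rot"].round(1),round(s["finger_gap"],1),round(s["time"],2)
E
cat > a.py <<'E'
from h import *
p=cv2.imread("pics/top0.png"); d=np.load("pics/top0d.npy")
C=np.array([[120,-130,44],[-120,-130,44],[120,123,62],[-120,123,62],[120,49,62],[-120,49,62]]);uv=np.array([[355,157],[421,300],[201,213],[262,369],[247,196],[309,350]])
T=least_squares(lambda t:(proj(box2w(C,t))-uv).ravel(),[534,8,25],loss="soft_l1").x
print(T,(proj(box2w(C,T))-uv).round(1).tolist())
# refine with brightness mask of the tops
g=cv2.cvtColor(p,cv2.COLOR_BGR2GRAY); m=(g>150).astype(np.uint8)
polys=[[[35,49],[120,49],[120,123],[35,123]],[[-35,49],[-120,49],[-120,123],[-35,123]],[[-35,119],[35,119],[35,123],[-35,123]],[[17,49],[35,49],[35,55],[17,55]],[[-17,49],[-35,49],[-35,55],[-17,55]],[[17,49],[35.5,9],[41,11.5],[22.5,51.5]],[[-17,49],[-35.5,9],[-41,11.5],[-22.5,51.5]]]
edge=cv2.distanceTransform(255-cv2.Canny(g,60,160),cv2.DIST_L2,5)
t=np.linspace(0,1,40)[:,None]
seg=lambda a,b:(1-t)*np.array(a)+t*np.array(b)
S=np.vstack([seg([120,123,62],[-120,123,62]),seg([120,123,62],[120,49,62]),seg([-120,123,62],[-120,49,62]),seg([120,49,62],[25,49,62]),seg([-120,49,62],[-25,49,62]),seg([17,49,62],[35.5,9,62]),seg([-17,49,62],[-35.5,9,62])])
def cost(T):
    q=proj(box2w(S,T)).astype(np.float32); return np.minimum(cv2.remap(edge,q[None,:,0],q[None,:,1],1)[0],4).mean()
o=minimize(cost,T,method="Nelder-Mead",options=dict(initial_simplex=T+np.array([[0,0,0],[4,0,0],[0,4,0],[0,0,2.]]))); print(cost(T),o.x,o.fun); T=o.x
np.save("T.npy",T)
v=p.copy()
for q in polys: cv2.polylines(v,[(proj(box2w(np.c_[q,[62]*4],T))*8).astype(int).astype(np.int32)],True,(0,0,255),1,cv2.LINE_AA,3)
for s in S: pass
cv2.imwrite("pics/fit.png",cv2.resize(v[140:390,180:450],None,fx=2.4,fy=2.4))
for x in cells(p,T): print(x)
print(toolin(T))
E
python3 a.py
```

```text
[533.61861961   1.68212014  21.02596551] [[1.6, -1.4], [2.4, 0.0], [-1.1, 1.0], [-2.9, 1.9], [-0.0, -0.7], [0.1, -0.5]]
0.79937774 [535.40380971   1.15081576  21.07173649] 0.4596727788448334
(array([319.5, 194.3]), array([ 23,  23, 291], dtype=int32), array([629.5, -17.1]), array([ 81.3, -50.9]))
(array([352.4, 207.1]), array([ 18,  17, 230], dtype=int32), array([608.2, -65.6]), array([ 43.9, -88.5]))
(array([372.7, 259.3]), array([ 18,  18, 243], dtype=int32), array([528.6, -91.7]), array([-39.7, -84.2]))
(array([351.9, 292.9]), array([ 18,  18, 252], dtype=int32), array([480.8, -59.1]), array([-72.6, -36.6]))
(array([-160.5,  686. ]), np.float64(231.0), array([-180. ,    0. ,   76.6]), 85.2, 0.35)
```

View pics/fit.png

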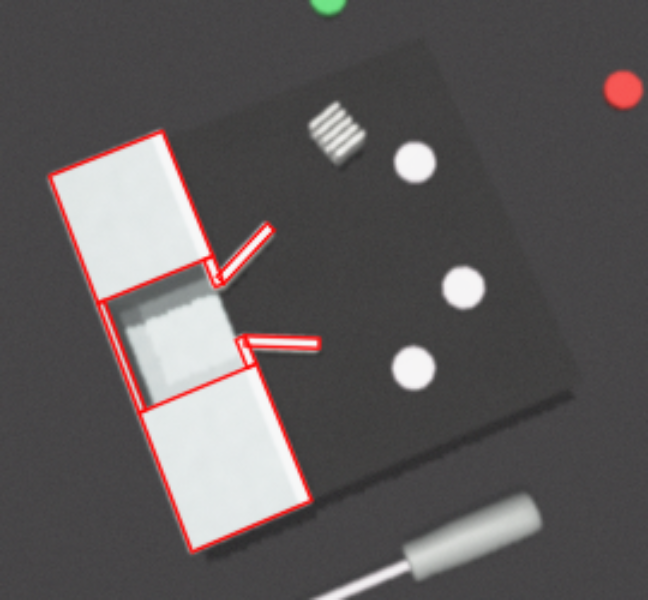

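```bash
cat > plan.py <<'E'
import sys; from h import *
# args: box x, y, z, push direction angle in box frame (deg from +x)
T=np.load("T.npy"); bx,by,z,a=map(float,sys.argv[1:5]); s=r.sense()
yaw=(a+T[2]-90)%360; yaw=yaw-360 if yaw>180 else yaw  # tool y = -push direction
M=R.from_euler("xyz",s["tcp_rot"],degrees=True)
turn=-(yaw-s["tcp_rot"][2]); d=np.r_[box2w([[bx,by,0]],T)[0,:2],z]-s["tool_pos"]
after=R.from_euler("xyz",[180,0,yaw],degrees=True)
print("now",*toolin(T),"ft",s["ft_force"].round(1)); print("turn",turn.round(1),"shift in present axes",M.inv().apply(d).round(1),"after turn",after.inv().apply(d).round(1))
E
python3 -m pendant '[[0.12,0,0,0,8.4],[0.12,0,0,0,8.4],[0.12,0,0,0,8.4],[0.12,0,0,0,8.4],[0.12,0,0,0,8.4],[0.12,0,0,0,8.4],[0.12,0,0,0,8.4],[0.12,0,0,0,8.4],[0.12,0,0,0,8.4],[0.12,0,0,0,8.4]]'
python3 -m pendant '[[0.12,0,0,0,8.4],[0.12,0,0,0,8.4],[0.12,0,0,0,8.4],[0.12,0,0,0,8.4],[0.12,0,0,0,8.0],[0.12,0,0,0,0]]'
python3 plan.py -105.5 -48.6 100 20.1
```

```text
time: 1.35
tool_pos: [139.0, 583.7, 231.3]
tcp_rot: [180.0, 0.0, -7.7]
ft_force: [-0.3, 0.3, -0.2]
finger_gap: 10.4
time: 1.95
tool_pos: [139.0, 583.7, 231.3]
tcp_rot: [180.0, -0.0, -49.1]
ft_force: [0.0, 0.1, 0.2]
finger_gap: 10.3
now [-160.5  686.1] 231.3 [180.   -0.  -49.1] 10.3 1.95 ft [0.  0.1 0.2]
turn -0.3 shift in present axes [709.9 197.1 131.3] after turn [708.8 200.8 131.3]
```

```bash
python3 -m pendant '[[0.12,35.5,9.9,3,0],[0.12,35.5,9.9,3,0],[0.12,35.5,9.9,3,0],[0.12,35.5,9.9,3,0],[0.12,35.5,9.9,3,0],[0.12,35.5,9.9,3,0],[0.12,35.5,9.9,3,0],[0.12,35.5,9.9,3,0],[0.12,35.5,9.9,3,0],[0.12,35.5,9.9,3,0]]'
python3 -m pendant '[[0.12,35.5,9.9,10,0],[0.12,35.5,9.9,10,0],[0.12,35.5,9.9,10,0],[0.12,35.5,9.9,10,0],[0.12,35.5,9.9,10,0],[0.12,35.5,9.9,10,0],[0.12,35.5,9.9,10,0],[0.12,35.5,9.9,10,0],[0.12,35.5,9.9,10,0],[0.12,35.5,9.9,10,0]]'
python3 plan.py -105.5 -48.6 47 20.1
```

```text
time: 2.95
tool_pos: [297.6, 249.6, 201.4]
tcp_rot: [-180.0, -0.0, -48.7]
ft_force: [0.6, 0.3, -0.1]
finger_gap: 10.3
time: 3.95
tool_pos: [456.0, -83.7, 101.1]
tcp_rot: [-180.0, -0.0, -48.7]
ft_force: [-0.0, 0.5, -0.2]
finger_gap: 10.4
now [-104.6  -50.6] 101.1 [-180.    -0.   -48.7] 10.4 3.95 ft [-0.   0.5 -0.2]
turn 0.1 shift in present axes [-2.2  0.2 54.1] after turn [-2.2  0.2 54.1]
```

```bash
python3 -m pendant '[[0.12,-2.2,0,13.5,0],[0.12,0,0,13.5,0],[0.12,0,0,13.5,0],[0.12,0,0,13.5,0],[0.12,0,0,0,0],[0.12,0,-4,0,0],[0.12,0,-4,0,0],[0.12,0,-4,0,0],[0.12,0,-5,0,0],[0.12,0,-6,0,0]]'
python3 -m pendant '[[0.12,0,-6,0,0],[0.12,0,-6,0,0],[0.12,0,-6,0,0],[0.12,0,-6,0,0],[0.12,0,-6,0,0],[0.12,0,0,0,0]]'
cat > look.py <<'E'
import sys; from h import *
T=np.load("T.npy"); p,_=optics.snapshot("top"); cv2.imwrite(f"pics/{sys.argv[1]}.png",cv2.resize(p[140:390,180:450],None,fx=2.2,fy=2.2))
for x in cells(p,T): print(x[0],x[1],"box",x[3])
print(toolin(T))
E
python3 plan.py -20.8 -17.6 47 20.1; python3 look.py c1
```

```text
time: 4.95
tool_pos: [471.9, -65.0, 47.6]
tcp_rot: [-180.0, -0.0, -49.0]
ft_force: [-0.2, -0.1, 0.3]
finger_gap: 10.4
time: 5.55
tool_pos: [494.6, -45.1, 47.4]
tcp_rot: [-180.0, -0.0, -49.0]
ft_force: [0.0, 0.2, -0.2]
finger_gap: 10.4
now [-54.7 -28.5] 47.4 [-180.   -0.  -49.] 10.4 5.55 ft [ 0.   0.2 -0.2]
turn -0.1 shift in present axes [  1.4 -35.6   0.4] after turn [  1.4 -35.6   0.4]
[295.6 338.8] [ 24  47 596] box [-100.9   62.3]
(array([-55.2, -28.5]), np.float64(47.2), array([180.,   0., -49.]), 10.5, 5.6)
```

View pics/c1.png

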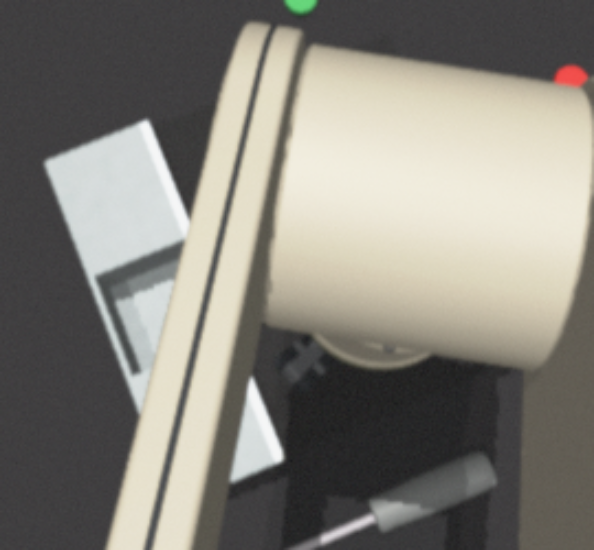

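The arm hides the deck from the top camera, so I'll use the scene camera while it is down.

View pics/c2.png

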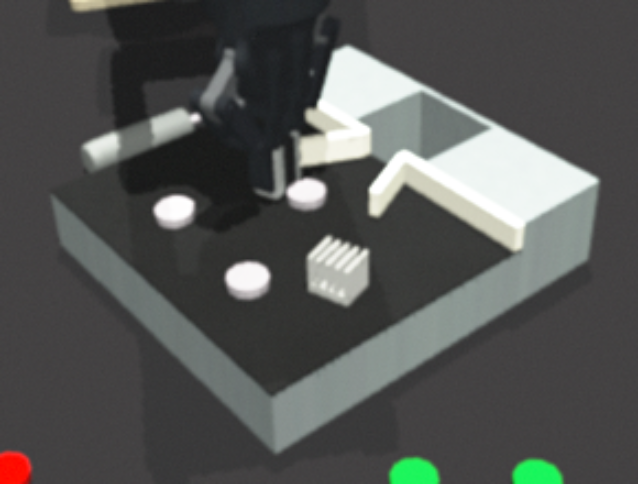

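The cell sits in the cradle in front of the mouth, and the other two cells and the heatsink haven't moved. I'll restore the helper line that sed dropped.

```bash
sed -i '5a K=c["camera_matrix"]; eye=np.array(c["eye"]); RC=R.from_euler("xyz",c["orientation"],degrees=True).as_matrix()' h.py
CAM=scene python3 look.py c2b
python3 -m pendant '[[0.12,0,5,0,0],[0.12,0,10,0,0],[0.12,0,0,-20,0],[0.12,0,0,-20,0]]'
python3 plan.py 0 -45 87 90
```

```text
[247.8 215.8] [ 22  14 183] box [-123.8  -28.8]
[216.4 226.6] [ 17  15 155] box [-127.9  -80.8]
[309.  247.4] [ 18  14 192] box [  3.9 -10.5]
[248.9 255.4] [ 18  15 209] box [-34.4 -83.9]
[323.  282.4] [ 28  31 637] box [ 75.4 -44.7]
[282.3 286.5] [ 21  17 259] box [ 48.8 -88.1]
(array([-21.6, -17.9]), np.float64(47.2), array([180.,   0., -49.]), 10.4, 6.5)
time: 6.9
tool_pos: [508.6, -33.8, 86.8]
tcp_rot: [179.9, 0.1, -49.0]
ft_force: [1.2, 0.4, -0.0]
finger_gap: 10.3
now [-37.5 -23. ] 86.8 [ 1.799e+02  1.000e-01 -4.900e+01] 10.3 6.9 ft [ 1.2  0.4 -0. ]
turn -70.1 shift in present axes [ 33.5 -27.8  -0.3] after turn [37.5 22.  -0.2]
```

```bash
python3 -m pendant '[[0.03,0,0,0,-7.8],[0.03,0,0,0,-7.8],[0.03,0,0,0,-7.8],[0.03,0,0,0,-7.8],[0.03,0,0,0,-7.8],[0.03,0,0,0,-7.8],[0.03,0,0,0,-7.8],[0.03,0,0,0,-7.8],[0.03,0,0,0,-7.7],[0.03,18,11,0,0]]'
python3 -m pendant '[[0.03,18.5,11,0,0],[0.03,0,0,0,0]]'
python3 plan.py -1 -45 47 90
```

```text
time: 7.9
tool_pos: [528.9, -37.2, 86.7]
tcp_rot: [-179.9, 0.1, 21.4]
ft_force: [0.1, -0.2, -0.4]
finger_gap: 3.0
time: 8.1
tool_pos: [553.7, -41.7, 87.7]
tcp_rot: [179.9, -0.1, 21.1]
ft_force: [0.2, -0.6, 0.4]
finger_gap: 2.5
now [  1.7 -46.5] 87.7 [ 1.799e+02 -1.000e-01  2.110e+01] 2.5 8.1 ft [ 0.2 -0.6  0.4]
turn -0.0 shift in present axes [-2.7 -1.6 40.7] after turn [-2.7 -1.5 40.7]
```

```bash
python3 -m pendant '[[0.03,-2,0,13.5,0],[0.03,0,0,13.5,0],[0.03,0,0,13,0],[0.03,0,0,0,0],[0.03,0,-4,0,0],[0.03,0,-4,0,0],[0.03,0,-5,0,0],[0.03,0,-5,0,0],[0.03,0,-5,0,0],[0.03,0,-5,0,0]]'
python3 -m pendant '[[0.03,0,-5,0,0],[0.03,0,-5,0,0],[0.03,0,-5,0,0],[0.03,0,-4,0,0],[0.03,0,-4,0,0],[0.03,0,0,0,0]]'
python3 plan.py 0 35 47 90; CAM=scene python3 look.py c3
```

```text
time: 9.1
tool_pos: [540.3, -14.6, 47.4]
tcp_rot: [180.0, -0.0, 21.1]
ft_force: [-0.3, 0.1, -0.6]
finger_gap: 2.6
time: 9.7
tool_pos: [532.0, 6.8, 47.3]
tcp_rot: [-180.0, 0.0, 21.1]
ft_force: [-0.1, -1.4, 0.2]
finger_gap: 2.8
now [-1.2  6.5] 47.3 [-180.     0.    21.1] 2.8 9.7 ft [-0.1 -1.4  0.2]
turn 0.1 shift in present axes [  1.2 -28.5   0.3] after turn [  1.2 -28.5   0.3]
[272.4 207.4] [ 39  20 171] box [-120.    14.1]
[224.6 224.1] [ 33  21 362] box [-126.2  -68. ]
[248.9 255.5] [ 19  15 219] box [-34.2 -84. ]
[322.9 282.4] [ 28  32 642] box [ 75.5 -44.7]
[282.3 286.6] [ 21  17 266] box [ 49.  -88.3]
(array([-1.2,  6.2]), np.float64(47.3), array([180. ,   0. ,  21.1]), 2.7, 9.75)
```

View pics/c3.png

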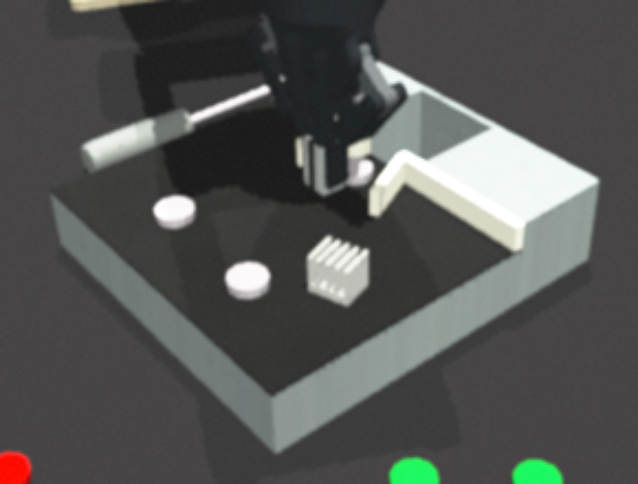

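The cell is ahead of the fingertips, inside the funnel. I'll push it on.

```bash
python3 -m pendant '[[0.03,1,-4,0,0],[0.03,0,-4,0,0],[0.03,0,-4,0,0],[0.03,0,-4,0,0],[0.03,0,-4,0,0],[0.03,0,-4,0,0],[0.03,0,-4,0,0],[0.03,0,-2,0,0],[0.03,0,0,0,0],[0.03,0,0,0,0]]'
python3 plan.py 0 35 47 90; CAM=scene python3 look.py c4
```

```text
time: 10.75
tool_pos: [522.3, 34.7, 47.3]
tcp_rot: [180.0, -0.0, 21.1]
ft_force: [0.4, 0.3, 0.3]
finger_gap: 2.8
now [-0.2 36. ] 47.3 [180.   -0.   21.1] 2.8 10.75 ft [0.4 0.3 0.3]
turn 0.0 shift in present axes [0.2 1.  0.3] after turn [0.2 1.  0.3]
[304.1 212. ] [ 70  47 877] box [-76.1  43. ]
[231.2 221.9] [ 47  25 536] box [-125.2  -57.3]
[332.1 230. ] [ 5 20 61] box [-9.1 42.5]
[249.  255.5] [ 19  15 226] box [-34.2 -83.9]
[322.9 282.5] [ 28  32 651] box [ 75.5 -44.8]
[282.2 286.6] [ 21  17 277] box [ 49.  -88.4]
(array([-0.2, 35.9]), np.float64(47.3), array([180. ,  -0. ,  21.1]), 2.5, 10.8)
```

View pics/c4.png

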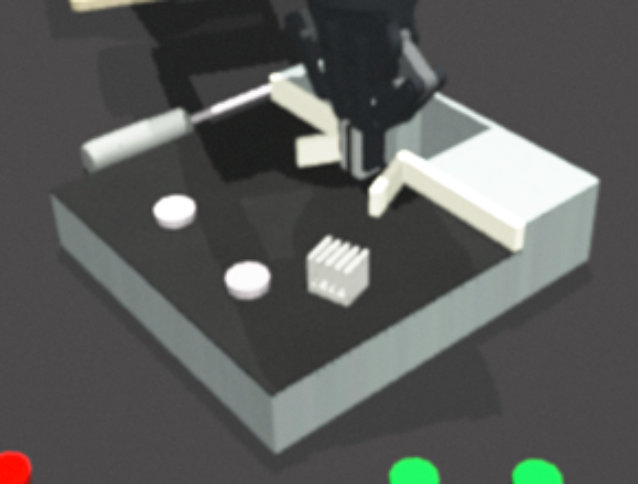

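```bash
python3 -m pendant '[[0.12,0,5,0,0],[0.12,0,10,0,0],[0.12,0,10,-10,0],[0.12,0,10,-20,0],[0.12,0,20,-20,7],[0.12,0,0,0,7],[0.12,0,0,0,7],[0.12,0,0,0,7.1],[0.12,0,0,0,0]]'
python3 plan.py -56.2 -115 47 61.9
```

```text
time: 11.7
tool_pos: [542.7, -17.7, 98.2]
tcp_rot: [180.0, -0.1, -7.2]
ft_force: [-0.0, 1.0, -0.5]
finger_gap: 10.0
now [ -0.  -20.2] 98.2 [ 1.8e+02 -1.0e-01 -7.2e+00] 10.0 11.7 ft [-0.   1.  -0.5]
turn -0.1 shift in present axes [ -4.7 110.1  51.2] after turn [ -4.9 110.1  51.2]
```

View pics/c5t.png

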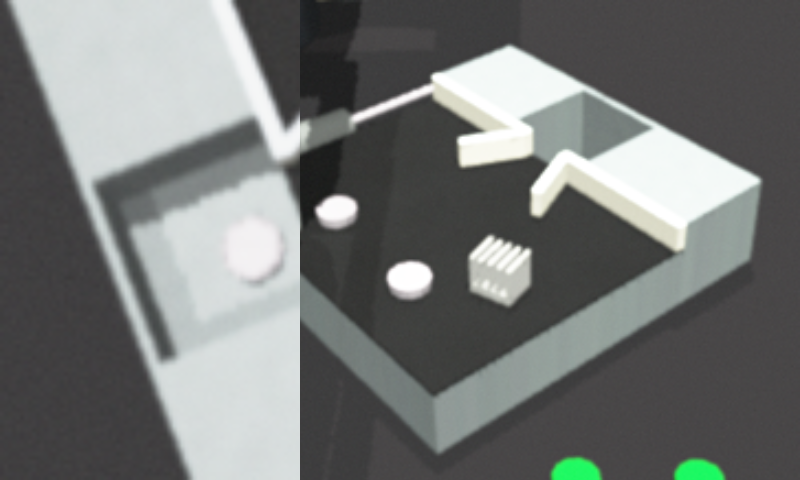

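The first cell lies on the pit floor, at about (255,250) in the left crop. Now I'll push the second.

```bash
python3 -m pendant '[[0.12,0.4,-3,-1.9,0],[0.12,0.3,-4,0,0],[0.12,0,-5,0,0],[0.12,0,-6,0,0],[0.12,0,-6,0,0],[0.12,0,-6,0,0],[0.12,0,-6,0,0],[0.12,0,-6,0,0],[0.12,0,-6,0,0],[0.12,0,-6,0,0]]'
python3 -m pendant '[[0.12,0,-6,0,0],[0.12,0,-6,0,0],[0.12,0,-6,0,0],[0.12,0,-6,0,0],[0.12,0,-6,0,0],[0.12,0,-5,0,0],[0.12,0,-4,0,0],[0.12,0,-2,0,0],[0.12,0,0,0,0]]'
python3 plan.py -10.5 -29.6 47 61.9; CAM=scene python3 look.py c6
python3 -m pendant '[[0.12,0,5,0,0],[0.12,0,10,0,0],[0.03,0,0,-20,0],[0.03,0,0,-20,-7],[0.03,0,0,0,-7],[0.03,0,0,0,-7],[0.03,0,0,0,-7.1],[0.03,0,0,0,0]]'
python3 plan.py 0 -47 47 90
```

```text
time: 13.6
tool_pos: [531.4, -71.2, 48.2]
tcp_rot: [180.0, -0.0, -7.0]
ft_force: [0.6, 0.2, 0.1]
finger_gap: 10.1
time: 14.5
tool_pos: [536.3, -30.8, 48.2]
tcp_rot: [180.0, -0.0, -7.0]
ft_force: [-0.0, -0.5, 0.8]
finger_gap: 10.2
now [-10.6 -30.1] 48.2 [180.  -0.  -7.] 10.2 14.5 ft [-0.  -0.5  0.8]
turn 0.1 shift in present axes [-0.2 -0.5  1.2] after turn [-0.2 -0.5  1.2]
[294.8 204.6] [ 11  22 163] box [-104.   46.]
[251.4 214.6] [ 42  20 294] box [-123.1  -22.7]
[214.8 227. ] [ 13  13 115] box [-128.6  -83.2]
[309.  248.2] [ 18  14 182] box [  5.3 -11.6]
[322.9 282.4] [ 28  31 639] box [ 75.4 -44.8]
[282.3 286.5] [ 21  17 260] box [ 48.8 -88.1]
(array([-10.7, -30.3]), np.float64(48.2), array([180.,   0.,  -7.]), 10.5, 14.55)
time: 15.35
tool_pos: [534.4, -46.9, 88.2]
tcp_rot: [180.0, 0.0, 21.2]
ft_force: [-0.2, -0.1, 0.6]
finger_gap: 2.8
now [-18.2 -44.4] 88.2 [180.    0.   21.2] 2.8 15.35 ft [-0.2 -0.1  0.6]
turn 0.1 shift in present axes [18.2  2.6 41.2] after turn [18.2  2.6 41.2]
```

```bash
python3 -m pendant '[[0.03,18.2,2.6,0,0],[0.03,0,0,14,0],[0.03,0,0,14,0],[0.03,0,0,13,0],[0.03,0,0,0,0],[0.03,0,-4,0,0],[0.03,0,-4,0,0],[0.03,0,-5,0,0],[0.03,0,-5,0,0],[0.03,0,-5,0,0]]'
python3 -m pendant '[[0.03,0,-5,0,0],[0.03,0,-5,0,0],[0.03,0,-5,0,0],[0.03,0,-5,0,0],[0.03,0,-5,0,0],[0.03,0,-5,0,0],[0.03,0,-5,0,0],[0.03,0,0,0,0]]'
python3 plan.py 0 36 47 90
```

```text
time: 16.35
tool_pos: [543.9, -19.8, 47.2]
tcp_rot: [180.0, -0.0, 21.1]
ft_force: [0.1, 0.5, 0.9]
finger_gap: 2.5
time: 17.15
tool_pos: [531.2, 12.9, 47.1]
tcp_rot: [-180.0, 0.0, 21.1]
ft_force: [0.3, -0.4, -0.5]
finger_gap: 2.6
now [ 0.3 12.5] 47.1 [-180.     0.    21.1] 2.6 17.15 ft [ 0.3 -0.4 -0.5]
turn 0.1 shift in present axes [ -0.3 -23.5   0.1] after turn [ -0.3 -23.5   0.1]
```

```bash
python3 -m pendant '[[0.03,0,-4,0,0],[0.03,0,-4,0,0],[0.03,0,-4,0,0],[0.03,0,-4,0,0],[0.03,0,-4,0,0],[0.03,0,-3.5,0,0],[0.03,0,0,0,0],[0.03,0,0,0,0]]'
python3 plan.py 0 36 47 90
python3 -m pendant '[[0.12,0,5,0,0],[0.12,0,10,0,0],[0.12,0,10,-10,0],[0.12,0,10,-20,0],[0.12,0,20,-20,-7],[0.12,0,0,0,-7],[0.12,0,0,0,-7],[0.12,0,0,0,-8],[0.12,0,0,0,0]]'
python3 plan.py 61 -119 47 119.2
```

```text
time: 17.95
tool_pos: [523.0, 34.3, 47.2]
tcp_rot: [180.0, -0.0, 21.1]
ft_force: [0.5, 0.7, -0.3]
finger_gap: 2.6
now [ 0.4 35.4] 47.2 [180.   -0.   21.1] 2.6 17.95 ft [ 0.5  0.7 -0.3]
turn 0.0 shift in present axes [-0.4 -0.6  0.2] after turn [-0.4 -0.6  0.2]
time: 18.85
tool_pos: [543.4, -18.1, 98.1]
tcp_rot: [180.0, -0.0, 50.2]
ft_force: [-0.9, -0.1, -0.2]
finger_gap: 10.0
now [  0.5 -20.9] 98.1 [180.   -0.   50.2] 10.0 18.85 ft [-0.9 -0.1 -0.2]
turn -0.1 shift in present axes [  5.1 115.1  51.2] after turn [  4.9 115.2  51.1]
```

```bash
python3 -m pendant '[[0.12,1.7,38,0,0],[0.12,1.7,38,0,0],[0.12,1.6,39,0,0],[0.12,0,0,0,0],[0.12,0,0,13,0],[0.12,0,0,13,0],[0.12,0,0,12,0],[0.12,0,0,12,0],[0.12,0,0,0,0]]'
python3 plan.py 10.8 -29.4 47 119.2; CAM=scene python3 look.py c7
python3 - <<'E'
import cv2
from bench import optics
p,_=optics.snapshot("top"); a=cv2.resize(p[220:340,200:320],(480,480)); b=cv2.imread("pics/c7.png"); cv2.imwrite("pics/c7t.png",cv2.hconcat([a[:,:300],b[:480,138:]]))
E
```

```text
time: 19.75
tool_pos: [633.3, -86.3, 45.5]
tcp_rot: [-179.9, 0.0, 50.1]
ft_force: [-0.1, -0.3, -0.1]
finger_gap: 10.6
now [  59.9 -116.8] 45.5 [-179.9    0.    50.1] 10.6 19.75 ft [-0.1 -0.3 -0.1]
turn -0.2 shift in present axes [  -0.5 -100.3   -1.4] after turn [  -0.2 -100.3   -1.5]
[322.9 282.3] [ 28  31 644] box [ 75.3 -44.6]
[272.2 300.2] [ 6 22 65] box [  62.  -112.4]
(array([  60., -117.]), np.float64(46.1), array([-179.9,    0. ,   50.1]), 10.2, 19.8)
```

View pics/c7t.png

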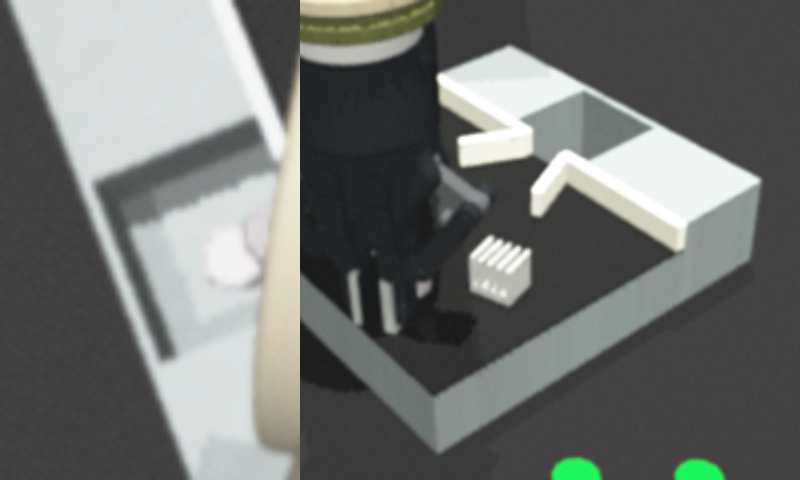

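Two cells are now in the pit, the second leaning on the first. Now the third.

```bash
python3 -m pendant '[[0.12,-0.2,-3,-1.5,0],[0.12,0,-4,0,0],[0.12,0,-5,0,0],[0.12,0,-6,0,0],[0.12,0,-6,0,0],[0.12,0,-6,0,0],[0.12,0,-6,0,0],[0.12,0,-6,0,0],[0.12,0,-6,0,0],[0.12,0,-6,0,0]]'
python3 -m pendant '[[0.12,0,-6,0,0],[0.12,0,-6,0,0],[0.12,0,-6,0,0],[0.12,0,-6,0,0],[0.12,0,-6,0,0],[0.12,0,-6,0,0],[0.12,0,-5,0,0],[0.12,0,-3,0,0],[0.12,0,-2,0,0],[0.12,0,0,0,0]]'
python3 plan.py 10.8 -29.4 47 119.2; CAM=scene python3 look.py c8
python3 -m pendant '[[0.12,0,5,0,0],[0.12,0,10,0,0],[0.03,0,0,-20,0],[0.03,0,0,-20,7],[0.03,0,0,0,7],[0.03,0,0,0,7],[0.03,0,0,0,8.2],[0.03,0,0,0,0]]'
python3 plan.py 0 -47 47 90
```

```text
time: 20.85
tool_pos: [592.3, -52.2, 48.7]
tcp_rot: [-180.0, -0.0, 50.1]
ft_force: [1.0, -0.3, -0.1]
finger_gap: 10.5
time: 21.85
tool_pos: [557.3, -22.9, 48.7]
tcp_rot: [180.0, 0.0, 50.1]
ft_force: [-0.5, 0.4, -0.1]
finger_gap: 9.8
now [ 11.8 -30.3] 48.7 [180.    0.   50.1] 9.8 21.85 ft [-0.5  0.4 -0.1]
turn -0.2 shift in present axes [-0.4 -1.3  1.7] after turn [-0.4 -1.3  1.7]
[324.  212.5] [ 12  23 190] box [-54.9  65.2]
[249.1 215.4] [ 22  14 179] box [-123.4  -26.8]
[217.4 226.3] [ 18  16 178] box [-127.7  -79.3]
[322.9 282.4] [ 28  32 641] box [ 75.5 -44.8]
(array([ 11.9, -30.4]), np.float64(48.7), array([180. ,  -0. ,  50.1]), 10.3, 21.9)
time: 22.7
tool_pos: [569.6, -33.3, 88.8]
tcp_rot: [180.0, -0.0, 20.7]
ft_force: [0.3, 0.7, 0.3]
finger_gap: 2.7
now [ 19.5 -44.4] 88.8 [180.   -0.   20.7] 2.7 22.7 ft [0.3 0.7 0.3]
turn -0.3 shift in present axes [-19.5   2.7  41.8] after turn [-19.5   2.6  41.8]
```

View pics/c8.png

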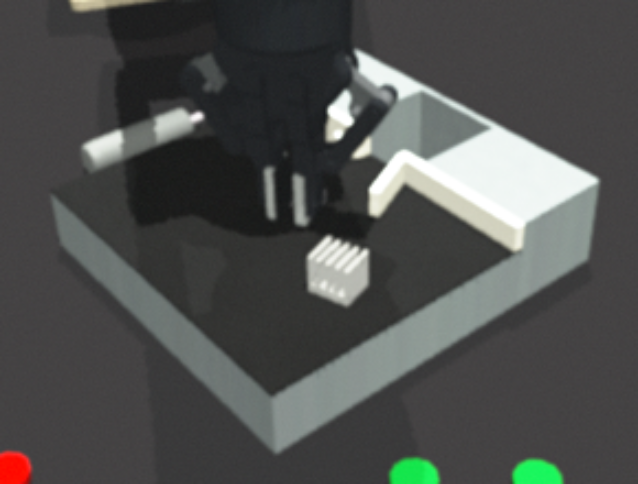

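```bash
python3 -m pendant '[[0.03,-19.5,2.6,0,-0.3],[0.03,0,0,0,0]]'; CAM=scene python3 look.py c9;python3 plan.py 0 -47 47 90
```

```text
time: 22.9
tool_pos: [550.7, -42.9, 88.2]
tcp_rot: [-180.0, 0.1, 21.4]
ft_force: [-0.2, 0.2, -0.8]
finger_gap: 2.7
[245.7 216.7] [ 45  21 360] box [-123.5  -32.8]
[309.5 248. ] [ 18  13 183] box [  5.5 -10.9]
[323.  282.4] [ 28  31 639] box [ 75.4 -44.7]
(array([ -0.7, -46.6]), np.float64(88.5), array([-180. ,    0. ,   21.3]), 2.3, 22.95)
now [ -0.7 -46.6] 88.5 [-180.     0.    21.3] 2.3 22.95 ft [-0.1  0.9 -0.1]
turn 0.3 shift in present axes [ 0.7  0.4 41.5] after turn [ 0.7  0.4 41.5]
```

Cell three is at about (0,-11) once the scene camera's 5 mm offset is removed, ready for the final push.

```bash
python3 -m pendant '[[0.03,0.7,0,0,0.2],[0.03,0,0,14,0],[0.03,0,0,14,0],[0.03,0,0,13,0],[0.03,0,0,0,0],[0.03,0,-4,0,0],[0.03,0,-4,0,0],[0.03,0,-5,0,0],[0.03,0,-5,0,0],[0.03,0,-5,0,0]]'
python3 -m pendant '[[0.03,0,-5,0,0],[0.03,0,-5,0,0],[0.03,0,-5,0,0],[0.03,0,-5,0,0],[0.03,0,-5,0,0],[0.03,0,-5,0,0],[0.03,0,-5,0,0],[0.03,0,0,0,0]]'
python3 plan.py 0 36 47 90
```

```text
time: 23.95
tool_pos: [543.9, -19.8, 47.8]
tcp_rot: [180.0, -0.0, 21.0]
ft_force: [0.8, -0.3, -0.6]
finger_gap: 2.6
time: 24.75
tool_pos: [531.2, 13.0, 47.6]
tcp_rot: [-180.0, 0.0, 21.0]
ft_force: [0.2, 0.4, 0.4]
finger_gap: 2.8
now [ 0.4 12.6] 47.6 [-180.    0.   21.] 2.8 24.75 ft [0.2 0.4 0.4]
turn -0.0 shift in present axes [ -0.4 -23.4   0.6] after turn [ -0.4 -23.4   0.6]
```

```bash
python3 -m pendant '[[0.03,0,-4,0,0],[0.03,0,-4,0,0],[0.03,0,-4,0,0],[0.03,0,-4,0,0],[0.03,0,-4,0,0],[0.03,0,-3.5,0,0],[0.03,0,0,0,0],[0.03,0,0,0,0]]'
python3 plan.py 0 36 47 90
python3 -m pendant '[[0.03,0,5,0,0],[0.03,0,10,0,0],[0.03,0,10,-10,0],[0.03,0,10,-20,0],[0.03,0,30,-20,0],[0.03,0,35,-20,0],[0.03,0,35,-20,0],[0.03,0,35,0,0],[0.03,0,35,0,0],[0.03,0,35,0,0]]'
python3 -m pendant '[[0.03,0,35,0,0],[0.03,0,35,0,0],[0.03,0,0,0,0],[0.03,0,0,0,0]]'
CAM=scene python3 look.py c10
python3 - <<'E'
import cv2
from bench import optics
p,_=optics.snapshot("top"); a=cv2.resize(p[220:340,200:320],(480,480)); b=cv2.imread("pics/c10.png"); cv2.imwrite("pics/c10t.png",cv2.hconcat([a[:,:350],b[:480,188:]]))
E
```

```text
time: 25.55
tool_pos: [523.1, 34.4, 47.7]
tcp_rot: [180.0, 0.0, 21.0]
ft_force: [0.5, -0.3, 0.1]
finger_gap: 2.6
now [ 0.4 35.5] 47.7 [180.   0.  21.] 2.6 25.55 ft [ 0.5 -0.3  0.1]
turn -0.1 shift in present axes [-0.4 -0.5  0.7] after turn [-0.4 -0.5  0.7]
time: 26.55
tool_pos: [609.7, -192.5, 139.0]
tcp_rot: [179.9, -0.1, 21.0]
ft_force: [1.0, 0.5, -0.4]
finger_gap: 2.7
time: 26.95
tool_pos: [634.0, -256.9, 137.8]
tcp_rot: [-180.0, 0.0, 20.9]
ft_force: [0.3, 0.3, -0.1]
finger_gap: 2.9
[322.9 282.3] [ 28  32 646] box [ 75.3 -44.6]
(array([  -0.4, -275.2]), np.float64(137.9), array([-180. ,   -0. ,   20.9]), 2.8, 27.0)
```

View pics/c10t.png

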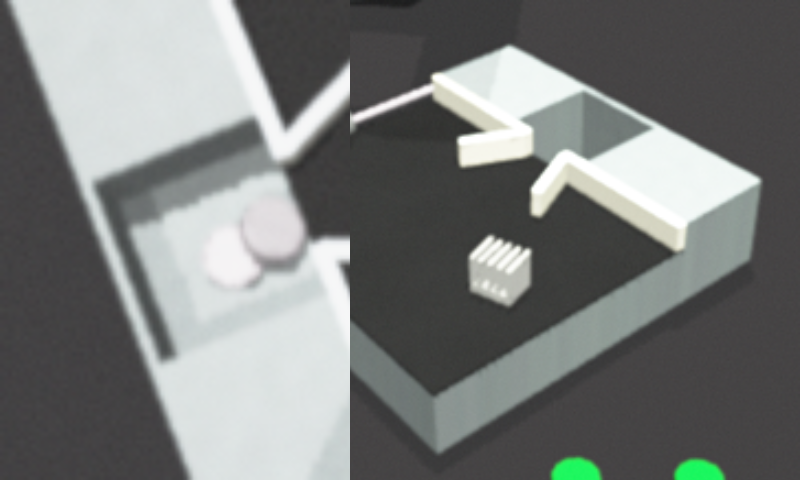

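Two discs are visible in the pit, so the third may be underneath. I'll check heights with depth.

Run:
```python
from h import *
T=np.load("T.npy"); p,d=optics.snapshot("top")
v,u=np.mgrid[0:480,0:640]; q=np.dstack([(u-K[0,2])/K[0,0]*d,(v-K[1,2])/K[1,1]*d,d]).reshape(-1,3)@RC.T+eye
b=w2box(q,T); k=(abs(b[:,0])<34)&(b[:,1]>40)&(b[:,1]<119)&(d.ravel()>0)
g=np.full((17,14),np.nan)
for i in range(17):
    for j in range(14):
        m=k&(b[:,0]//5==j-7)&(b[:,1]//5==i+8)
        if m.any(): g[i,j]=np.median(q[m,2])
np.set_printoptions(linewidth=150); print("rows y=40.., cols x=-35.. , z"); print(g.round(0))
cv2.imwrite("pics/pit.png",cv2.convertScaleAbs(cv2.resize(p[240:320,220:300],(560,560),interpolation=cv2.INTER_CUBIC),alpha=1.6,beta=-180))
```

```text
rows y=40.., cols x=-35.. , z
[[45. 46. 62. 45. 44. 45. 44. 44. 44. 45. 45. 61. 62. 45.]
 [44. 44. 61. 61. 44. 45. 43. 45. 44. 44. 47. 62. 54. 45.]
 [62. 62. 62. 63. 44. 45. 44. 44. 44. 44. 50. 63. 63. 63.]
 [61.  5.  4.  6.  4. 11. 22. 21. 20.  3.  6.  4.  5.  5.]
 [nan  5.  4.  4.  5. 23. 24. 23. 23. 20.  4.  5.  4.  4.]
 [nan  5.  5.  4. 13. 27. 25. 26. 26. 24.  5.  5.  5.  5.]
 [nan  5.  5.  4.  6. 28. 29. 28. 28. 26.  5.  5.  4.  5.]
 [nan  4.  4.  5.  5. 17. 29. 28. 27.  4.  5.  4.  5.  4.]
 [nan  5.  5.  4.  8. 13. 12. 12. 12.  4.  5.  4.  5.  5.]
 [nan  4.  4.  5.  9. 12. 12. 13. 12.  4.  5.  4.  5.  5.]
 [nan  3.  4.  4.  4. 13. 12. 12. 12.  5.  4.  5.  5.  5.]
 [nan  4.  4.  5.  3.  5. 10.  5.  4.  5.  4.  4.  4.  4.]
 [nan  4.  4.  4.  5.  5.  4.  4.  4.  4.  4.  4.  5.  4.]
 [nan  4.  4.  4.  4.  5.  5.  4.  5.  4.  4.  4.  4.  5.]
 [nan  4.  5.  4.  4.  4.  5.  4.  5.  4.  5.  5.  4.  4.]
 [nan  5.  4.  5.  5.  5.  4.  5.  5.  5.  4.  5.  4.  4.]
 [nan nan nan nan nan nan nan nan nan nan nan nan nan nan]]
```

View pics/pit.png

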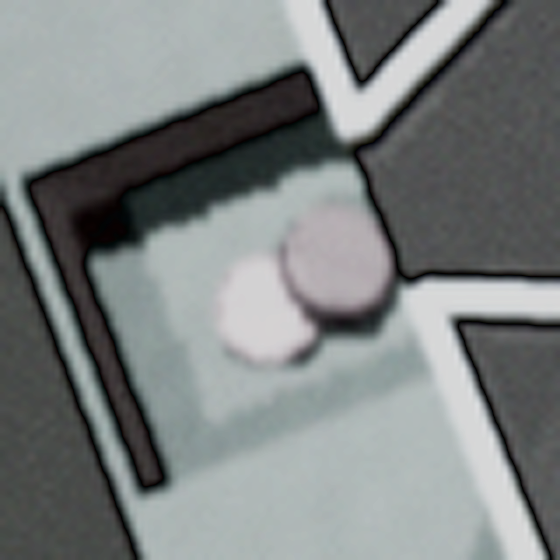

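```bash
python3 -c "
from bench import hand_in; print(hand_in())"
```

```text
the job is handed in; nothing more can be done
None
```

I swept the three cells through the funnel one at a time and handed the job in at about 27 s of the 72 s allowed. I pushed each to the mouth with the fingers about 10 mm apart, then straight through the gate with them nearly shut. No verdict was reported.

- **Cells in the pit:** No cells are left on the deck. Depth readings show a flat cell with its top at 12 mm and a tilted disc whose top is at 21–29 mm, within x ≈ -15 to 15 mm and y ≈ 55 to 95 mm. Only two discs can be seen. I take the third to be underneath the tilted one, because a single cell leaning there would have its top about 8 mm lower.
- **One at a time:** I confirmed the first cell in the pit before pushing the second, and saw the second in before pushing the third.
- **Heatsink:** It measured within about 0.2 mm of the same place in every scene-camera measurement from the first push to the last.
- **Screwdriver:** It looked unmoved in the pictures, but I didn't measure it.
- **Forces:** Readings stayed within about 1.5 N after every move, and the fingers touched nothing at hand-in.
- **Disagreement:** The scene camera read box x about 5 mm higher than the top camera, so I corrected for that when lining up the pushes.

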